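Set, shut and pin the strip press, and hold it pressed

ROBOT

A 6-joint arm with a two-finger parallel gripper is mounted at the origin on the work surface; the furniture and walls round the work are solid. World frame = base frame: x ahead of the robot, y to its left, z up, the work surface at z = 0. Lengths are in mm, angles in rad, forces in N, time in s.
With the tool pointing down it reaches from about 250 to 775 mm from the base axis. Payload 8.9 kg.
Tool frame: the origin (TCP) lies at the very end of the fingers, on their centre line; the grasp point (between the pads) lies env.hold_point_z behind it (env.hold_point_z is the distance from the TCP to the grasp point, in mm); z points along the fingers, y is the line along which they close (so a half turn about z gives the same grasp; the last joint's range is limited). The gripper opens to 85 mm and grips with 20 to 120 N. Pads are 22 mm wide; open, the fingers measure 114 mm over their backs; the gripper's body (76 mm by 85 mm) begins 54 mm behind the grasp point. The pads swing forward as they close: fully open they stand 13 mm farther back than shut.
Start: joints at [-0.139, 0.291, -0.153, 1.127, 0, 1.431], TCP at [524.999, 0.004, 198.605] pointing down, gripper open.
Joint ranges: [-2.52, 2.52], [-0.91, 1.74], [-1.3, 1.37], [-1.96, 2.02], [-1.52, 1.47], [-3.14, 3.14]. Speed limits (rad/s): [2.22, 2.22, 2.79, 3.14, 3.14, 3.14].

INTERFACE

Orientations are given as a unit quaternion [w, x, y, z].
In Python, from station import env gives the robot as it stands.
- The arm moves only by the shell command python3 -m creep 'ROWS' [FORCE]. ROWS is JSON, a list of rows, each a list of 3 entries, a list of its own where there are three numbers: the opening, from 0 (shut) to 1 (fully open), then the shift along the world's x, y, z in units of 30 mm (1.0 is 30 mm), then the turn about the world's z in units of 10 degrees (1.0 is 10 degrees). A call has 1 to 20 rows; each row is the pose to reach, as a shift and turn from the pose commanded when the call began; what a row does not reach only later rows make up. A row lasts 1/8 s, in which the tool goes at most 62.5 mm and 10.7 degrees, less where a joint would pass 70% of its speed; a pose out of reach is approached as far as the arm can. A call with a gripper value outside its range is refused whole. The fingers move at their own pace and stop on an object; FORCE is the grip in N (left out, the last holds). Time passes only in rows, so rows that repeat a pose let the fingers close. It gives the time, the measured TCP pose, the force, the opening and the grip force at its end, in the units of the state.
- env.get_state(): the state, without advancing time (a new reading comes with each control period).
- env.get_image(name): name is "scene" or "side" or "wrist"; returns the picture (400x640x3 uint8, red, green, blue); there is no depth.
- env.get_calibration(name): a dict with "intrinsics" (3x3 intrinsics, pixels), "k1" (the pictures are not rectified: a ray, as slopes to the right and down, at radius r is drawn at 1 + k1 r^2 times it, then the intrinsics apply), "cam_to_world" (4x4, takes a point from camera to world coordinates); the wrist camera has in their place "hand_eye" (4x4, takes a point from camera to tool coordinates, whose origin is the TCP and whose axes are the flange's). Camera axes: x right, y up, looking along -z (the intrinsics and any distortion apply to the point x, -y, -z); pixel columns grow to the right and rows downward; lengths in mm; the calibration is good to about 2 mm. A picture is of the moment at which its call begins: read the wrist's pose just before it. get_calibration takes no time and is no camera call.
- env.job_done(): hands the job in; it is judged then, once.
The state is a dict: "time_s": time; "q": joint angles; "joint_velocities": joint speeds; "effort": joint torques, N m; "eef_pos": TCP position; "tool_rot": TCP orientation; "force": force on the tool from outside, world axes, zero at the start; "ft_torque": the same for the moment, N m; "gripper_width": finger opening in mm; "grasp_force": force on a finger pad.
Only numpy, scipy, OpenCV 4.12 (cv2) and the standard library are available. Lean on these libraries where they do the work, as an engineer would, in place of code of your own. Each camera call takes 0.05 s, during which the arm holds its last target. There are 200 camera calls.

TASK

Set up the small hinged press so that it grips the pine strip: first, with the leaf still open, turn its black wing knob until the pointer on the sliding bar stands on the black line, then swing the upper leaf down shut, take the pin from its wooden stand and push it down through the hole in the leaf into the bar until the collar sits on the leaf. The leaf is springy, so the program finishes while still holding or pushing the pin (or leaf) down, with the leaf fully shut; leave the other things on the table alone.

Things in the scene. Friction and masses are not known exactly. Their poses are not given: they have to be found in the camera images.
- press: the hinged strip press, fixed to the table: plywood base 160 (x) x 200 (y) x 12 mm, origin at the centre of its underside. Its -x side faces the robot; along +y lie the two halves, at the -y end the black wing knob. In this frame: leaf hinge line along y at x 55, z 39; pin hole axis at x -45, y 30; knob axis at x -20, y -65; a pine strip lies in the bed between the halves.
- mark (a point): the black line cut in the top of the aluminium rail on the press's front edge, at the rail's inner edge where the pointer comes (30 mm up). Axes as the press.
- pointer (a point): tip of the small dark pointer on the front of the sliding aluminium bar (26 mm wide, 14 mm thick, top 32 mm above the table). The bar slides along the press's y axis, driven by the knob; when the pointer stands on the mark (press y equal) the hole in the bar lies right under the hole of the shut leaf. Axes as the press.
- bar_hole (a point): mouth (top) of the 13 mm round hole through the sliding bar, 32 mm above the table; the bar is 14 mm thick with free space below. Axes as the press.
- knob_grip (a point): centre of the black wing of the knob, 85 mm above the table: a bar 40 mm long (x axis of this point), 12 mm thick (y), 74 to 96 mm above the table, on a slim upright bearing. It turns about the vertical (z) and stays where left (friction 0.05 N m). Turning it clockwise seen from above moves bar and pointer toward press +y, 10 mm per radian.
- knob (a joint): angle of the wing knob in rad, growing anticlockwise seen from above; at 0 the pointer is on the mark; it starts between 1.0 and 2.2, so it must be turned clockwise.
- leaf (a joint): opening angle of the upper leaf in rad: 0 fully shut, starts between 1.5 and 1.8 (about upright, or leaning a little away from the robot). A stiff hinge holds it where it is left (about 1.5 N at the free end moves it). A steel spring plunger stops it about 0.07 rad short of shut and lifts it again to there when let go; about 6 to 8 N down on the pin keeps it fully shut.
- leaf_hole (a point): centre of the upper face of the leaf's 13 mm round hole, 100 mm from the hinge line. The leaf is a wooden board 10 mm thick, 90 mm wide, reaching 117 mm from the hinge. z axis is the leaf's outward normal (up when shut, away from the robot when upright); x axis points from the hole to the hinge. Shut, the upper face is 44 mm above the table.
- leaf_hinge (a point): middle of the leaf's hinge axis, 39 mm above the table, the leaf's centre plane passes through it; turns with the leaf, y axis along the hinge.
- pin: the locking pin, standing upright in its stand: steel shank 10 mm thick and 29 mm long below the collar with a tapered tip, collar 24 mm across and 4 mm thick, then a square dark-wood grip 16x16 mm and 28 mm tall (4 to 32 mm above the origin). Origin on the axis at the collar's underside, z up, x and y square to the grip's faces. Mass about 50 g.
- pin_tip (a point): lower end of the pin, 29 mm below the pin's origin.
- stand: square wooden pin stand, fixed: block 46x46 mm, 70 mm high on a 60x60 mm foot, with an 11.5 mm hole, 33 mm deep, where the pin hangs by its collar. Origin at the centre of its underside.
- thread_spool: wooden spool of linen thread, 29 mm across, 40 mm high; bystander, origin at the centre of its underside.
- fold_clip_1: black folding clip, 22x32x26 mm; bystander, origin at the centre of its underside.
- pigment_jar_1: small jar with screw cap, 41 mm across, 52 mm high; bystander, origin at the centre of its underside.
- pigment_jar_3: small jar with screw cap, 41 mm across, 52 mm high; bystander, origin at the centre of its underside.
- weight_2: dark block weight with a brass knob, 30x50x47 mm; bystander, origin at the centre of its underside.
- cotton_pot: aluminium pot of cotton balls, 66 mm across, 69 mm high; bystander, origin at the centre of its underside.
Not all that is in view belongs to the job. There is more than one size of the pin; the one meant has the size given above.

How it is judged:
By the outcome, as a careful person would: the job done as asked, in the order asked, and still so for the second after the job is handed in, while the arm keeps its last pose, push and grip.
It also fails if it takes over 72 s, if anything falls off the work surface, if the arm or the gripper's body presses on something with over 40 N, if the wrist force passes 120 N, or if a joint passes its speed limit or range.

## Working session

There is one attempt and no reset: what is moved stays moved. The work goes in short steps, Python scripts to look and compute and a shell command to move; the robot and the scene stay as the last step left them, time stands still between calls to the robot, and variables do not carry over. Pictures are saved under pics/ and viewed, at most 10 in all, crops included, and the job is handed in when it is done.

```bash
mkdir -p pics; ls; cat > h.py <<'E'
import numpy as np, cv2, json
from station import env
def save(n,f,crop=None,s=1):
    im=env.get_image(n)[:,:,::-1]
    cv2.imwrite('pics/raw_'+f,im)
    if crop: im=im[crop[1]:crop[3],crop[0]:crop[2]]
    if s!=1: im=cv2.resize(im,None,fx=s,fy=s,interpolation=cv2.INTER_CUBIC)
    cv2.imwrite('pics/'+f,im)
def R(q):
    from scipy.spatial.transform import Rotation as Ro
    return Ro.from_quat([q[1],q[2],q[3],q[0]]).as_matrix()
def cam(n,st=None):
    c=env.get_calibration(n)
    if n=='wrist':
        st=st or env.get_state(); T=np.eye(4);T[:3,:3]=R(st['tool_rot']);T[:3,3]=st['eef_pos']
        M=T@np.array(c['hand_eye'])
    else: M=np.array(c['cam_to_world'])
    return np.array(c['intrinsics']),c['k1'],M
def ray(c,uv):
    K,k1,M=c
    D=np.array([k1,0,0,0,0.])
    p=cv2.undistortPoints(np.array([[uv]],float),K,D)[0,0]
    d=M[:3,:3]@np.array([p[0],-p[1],-1]); return M[:3,3],d/np.linalg.norm(d)
def onz(c,uv,z):
    o,d=ray(c,uv); return o+d*(z-o[2])/d[2]
def tri(c1,a,c2,b):
    o1,d1=ray(c1,a);o2,d2=ray(c2,b)
    A=np.stack([d1,-d2],1);t=np.linalg.lstsq(A,o2-o1,rcond=None)[0]
    p,q=o1+t[0]*d1,o2+t[1]*d2
    return (p+q)/2,np.linalg.norm(p-q)
def proj(c,P):
    K,k1,M=c
    x=np.linalg.inv(M)@np.append(P,1);s=np.array([x[0],-x[1]])/-x[2]
    s=s*(1+k1*(s@s));return (K@np.append(s,1))[:2]
E
python3 - <<'E'
from h import *
save('scene','a.png');save('side','b.png')
s=env.get_state();print({k:np.round(v,3) for k,v in s.items()},env.hold_point_z)
for n in('scene','side','wrist'):print(env.get_calibration(n))
E
```

```text
pics
{'time_s': np.float64(0.1), 'q': array([-0.139,  0.291, -0.154,  1.127, -0.   ,  1.432]), 'joint_velocities': array([-0.002,  0.002,  0.002,  0.   , -0.   , -0.001]), 'effort': array([ 1.0000e-03, -5.3798e+01,  3.3192e+01,  9.0000e-03, -0.0000e+00,
        0.0000e+00]), 'eef_pos': array([5.24589e+02, 5.50000e-02, 1.98112e+02]), 'tool_rot': array([-0.   ,  0.707,  0.707, -0.   ]), 'force': array([ 0.125, -0.145,  0.204]), 'ft_torque': array([-0.054, -0.014,  0.011]), 'grasp_force': np.float64(0.0), 'gripper_width': np.float64(85.276)} 18.700000000000003
{'intrinsics': array([[501.69125784,   0.        , 320.74546535],
       [  0.        , 501.69125784, 200.39853266],
       [  0.        ,   0.        ,   1.        ]]), 'k1': -0.10191482686953324, 'cam_to_world': array([[ 5.89608752e-01,  6.33977760e-01, -5.00433531e-01,
        -5.97702145e+01],
       [-8.07525641e-01,  4.50246131e-01, -3.81025931e-01,
        -2.60419875e+02],
       [-1.62437056e-02,  6.28769132e-01,  7.77422357e-01,
         1.02531772e+03],
       [ 0.00000000e+00,  0.00000000e+00,  0.00000000e+00,
        
[... 427 characters left out ...]
,  9.00272264e-01,  4.34982851e-01,
         6.86865458e+02],
       [ 0.00000000e+00,  0.00000000e+00,  0.00000000e+00,
         1.00000000e+00]])}
{'intrinsics': array([[317.19881574,   0.        , 316.56527155],
       [  0.        , 317.19881574, 200.76759439],
       [  0.        ,   0.        ,   1.        ]]), 'k1': 0.008491170162475014, 'hand_eye': array([[ 1.14384985e-04,  9.52645299e-01,  3.04083740e-01,
         7.76917719e+01],
       [ 9.99999989e-01, -1.37424711e-04,  5.43666732e-05,
        -3.85234090e-01],
       [ 9.35807757e-05,  3.04083731e-01, -9.52645304e-01,
        -1.75803217e+02],
       [ 0.00000000e+00,  0.00000000e+00,  0.00000000e+00,
         1.00000000e+00]])}
```

View pics/a.png

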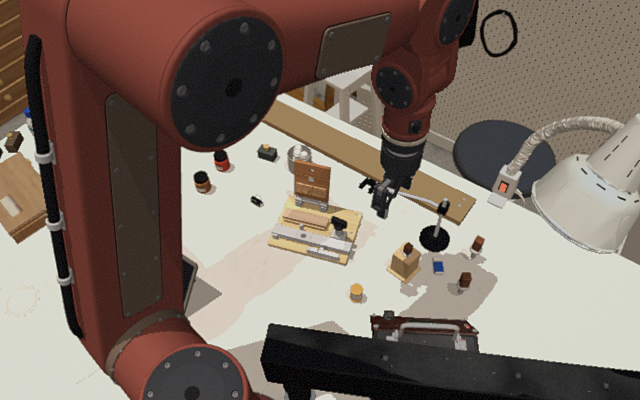

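View pics/b.png

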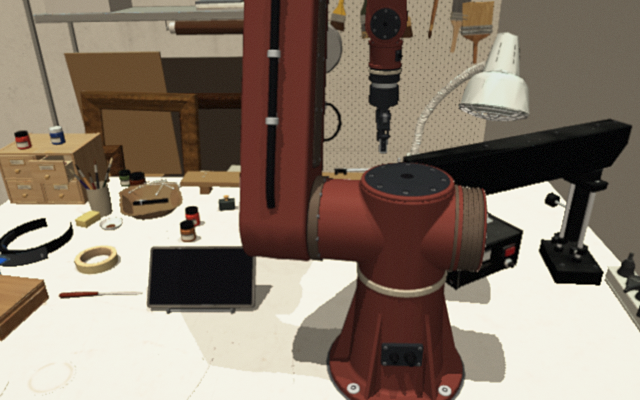

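The scene picture shows the press at (315,235), its leaf upright at (312,183) and the knob at (340,224). A stand holding a pin is at (405,262), with the pin grip at (408,248). Pin lookalikes stand at (465,280) and (478,243). In the side picture the arm hides the work.

```bash
python3 - <<'E'
from h import *
c=cam('scene');d=cam('side')
for n,uv,z in [('base c',(315,238),12),('bl',(268,251),12),('br',(349,262),12),('tr',(362,214),12),('knob',(340,224),90),('pin',(408,246),100),('standtop',(405,258),70),('d1',(465,280),40),('d2',(478,243),40),('spool',(357,291),30),('lampthing',(435,238),0),('bluebox',(438,267),10)]:
    print(n,onz(c,uv,z).round())
print(tri(c,(268,335),d,(415,165)))
print(tri(c,(445,205),d,(340,170)))
E
```

```text
base c [489. 178.  12.]
bl [392. 247.  12.]
br [480.  71.  12.]
tr [617. 125.  12.]
knob [511. 120.  90.]
pin [543. -41. 100.]
standtop [530. -44.  70.]
d1 [ 576. -178.   40.]
d2 [ 686. -159.   40.]
spool [418.   8.  30.]
lampthing [668. -60.   0.]
bluebox [ 591. -107.   10.]
(array([126.71191541, -22.7937836 , 352.00201092]), np.float64(15.431162452795567))
(array([766.41346512,  36.98894553,  46.87393652]), np.float64(156.36688371948546))
```

```bash
python3 - <<'E'
from h import *
np.save('s1.npy',env.get_state(),allow_pickle=True);save('wrist','w1.png')
E
python3 -m creep '[[1,[-0.5,1.5,1],0],[1,[-0.8,3.2,2],0],[1,[-0.8,4,2],0],[1,[-0.8,4,2],0],[1,[-0.8,4,2],0]]'
python3 - <<'E'
from h import *
np.save('s2.npy',env.get_state(),allow_pickle=True);save('wrist','w2.png')
E
```

```text
time_s: 0.78
eef_pos: [500.8, 119.4, 258.1]
tool_rot: [-0.0, 0.707, 0.707, -0.0]
force: [-0.4, -0.3, -0.2]
gripper_width: 85.3
grasp_force: 0.0
```

View pics/w1.png

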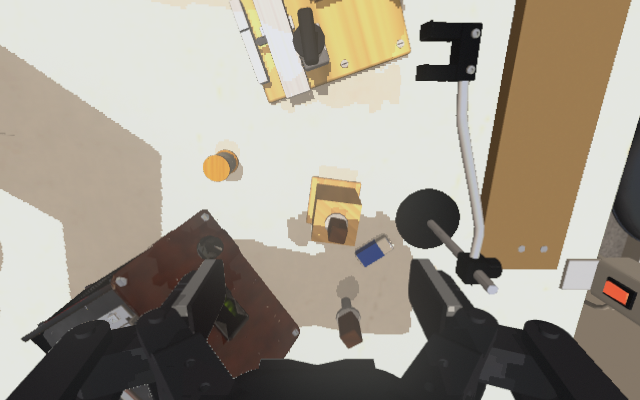

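View pics/w2.png

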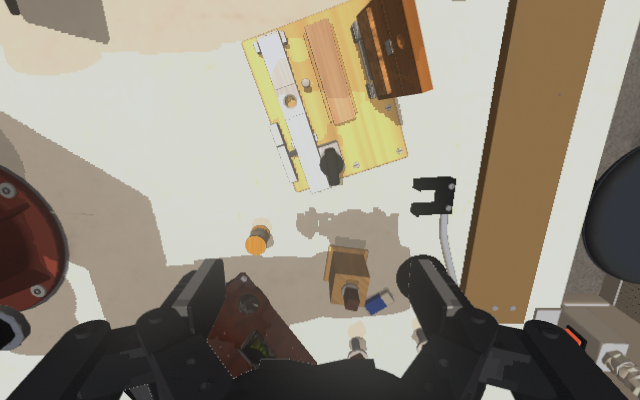

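w1 shows the stand at (335,210) with the pin grip at (338,230), the loose decoy pin at (348,325) and the knob wing at (309,35). w2 shows the press with the bar hole at (291,101), the pointer near (293,152), the wing at (331,160) and the leaf upright at (395,50).

Pin candidates in the w2 picture:
- The pin in the wooden stand, at (350,295).
- A loose pin at (358,345), standing free.
- A loose pin at (420,335), standing free.

I choose the one in the wooden stand. Next come a close crop and the triangulation.

```bash
python3 - <<'E'
from h import *
s1=np.load('s1.npy',allow_pickle=True).item();s2=np.load('s2.npy',allow_pickle=True).item()
a=cam('wrist',s1);b=cam('wrist',s2)
for n,u,v in [('knob',(309,35),(331,156)),('pintop',(338,234),(351,300)),('clip',(450,50),(434,196)),('box corner',(205,212),(243,276)),('spool',(216,168),(256,244)),('screw',(344,63),(356,165)),('corner-y',(411,50),(407,155)),('stand TL',(312,196),(329,276)),('stand TR',(360,200),(370,280)),('corner fr',(271,101),(298,191)),('pin decoy',(350,338),(358,352))]:
    p,e=tri(a,u,b,v);print(n,p.round(1),round(e,1))
B=lambda uv,z:onz(b,uv,z).round(1)
for n,uv,z in [('corner fl',(243,42),12),('corner fr',(298,191),12),('corner br',(407,155),12),('barhole',(291,101),32),('pointer',(294,153),30)]:print(n,B(uv,z))
m=cv2.imread('pics/raw_w2.png');x=cv2.resize(m[0:200,232:442],None,fx=2.5,fy=2.5,interpolation=cv2.INTER_CUBIC)
m1=cv2.imread('pics/raw_w1.png');y=cv2.resize(m1[170:350,295:385],None,fx=500/180,fy=500/180,interpolation=cv2.INTER_CUBIC)
cv2.imwrite('pics/crop1.png',np.hstack([x,y]))
E
```

```text
knob [517.3 132.8  56.8] 0.2
pintop [545.3 -51.1  80.3] 0.6
clip [612.8 108.8 142.3] 0.3
box corner [394.1 -46.8  28.1] 1.7
spool [416.3   7.7  37.2] 1.6
screw [552.6 113.8  16.1] 0.3
corner-y [621.4 126.4  11.8] 1.1
stand TL [517.6  -7.9  92.4] 4.5
stand TR [563.6  -8.4 101.6] 0.9
corner fr [474.3  76.1  10.8] 0.2
pin decoy [ 631.1 -606.5 -417.5] 15.0
corner fl [411.7 262.5  12. ]
corner fr [474.5  76.5  12. ]
corner br [620.7 126.5  12. ]
barhole [469.3 195.2  32. ]
pointer [471.4 132.   30. ]
```

View pics/crop1.png

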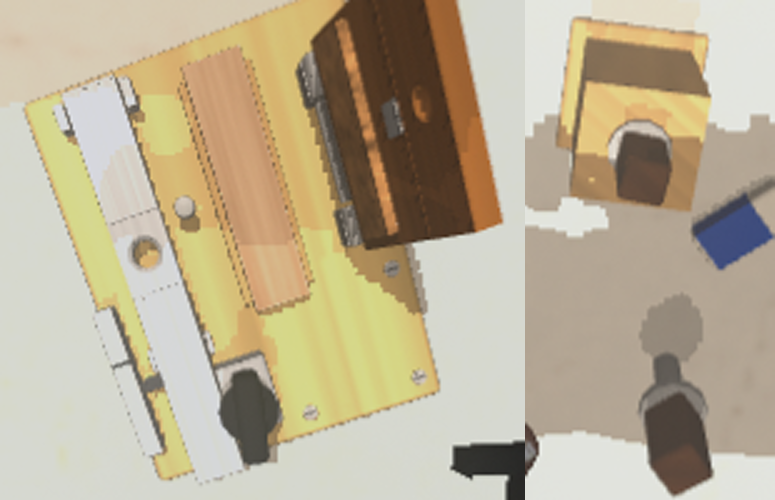

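The crop shows a dark wing (about (250,415)) lying nearly along press y and the pointer tip at (144,383). The mark is the gap in the white rail at about (122,363). The pin in the stand has a dark square grip and a collar that match the description, and the loose pin beside it is a decoy. I go above the knob for a closer look.

```bash

python3 -m creep '[[0.5,[0.3,0.15,-1],0.8],[0.5,[0.55,0.27,-2],1.75],[0.5,[0.55,0.27,-2.9],1.75],[0.5,[0.55,0.27,-2.9],1.75],[0.5,[0.55,0.27,-2.9],1.75]]'
python3 - <<'E'
from h import *
np.save('s3.npy',env.get_state(),allow_pickle=True);save('wrist','w3.png',(170,0,490,240),2.4)
E
```

```text
time_s: 1.45
eef_pos: [518.0, 127.5, 172.5]
tool_rot: [0.0, 0.592, 0.806, 0.0]
force: [0.0, 0.1, 0.5]
gripper_width: 42.5
grasp_force: 0.0
```

View pics/w3.png

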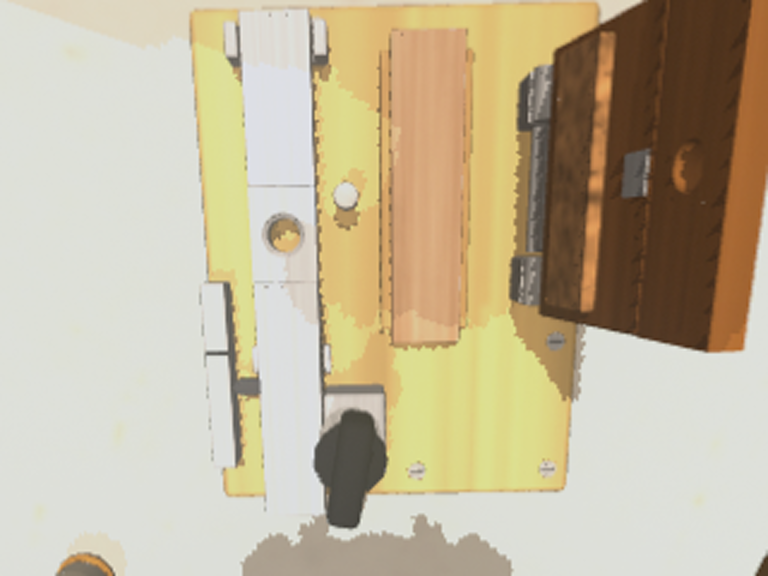

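The w3 crop shows the mark line at (217,352), the pointer at (240,386) and the bar hole at (284,233). The wing runs from (355,410) to (345,525), the leaf is upright at right with its hole at (688,165), and the base is cleanly outlined.

```bash
python3 - <<'E'
from h import *
s=np.load('s3.npy',allow_pickle=True).item();c=cam('wrist',s)
s2=np.load('s2.npy',allow_pickle=True).item();b=cam('wrist',s2)
f=lambda x,y:(170+x/2.4,y/2.4)
P=lambda x,y,z:onz(c,f(x,y),z)[:2]
co=[P(*k,12) for k in[(193,10),(598,4),(566,490),(227,496)]]
obj=np.array([(-80,100),(80,100),(80,-100),(-80,-100)],float);im=np.array(co)
M,_=cv2.estimateAffinePartial2D(obj,im);sc=np.hypot(M[0,0],M[1,0]);yaw=np.arctan2(M[1,0],M[0,0])
print('centre',M[:,2].round(1),'scale',sc,'yaw',np.degrees(yaw))
Rm=np.array([[np.cos(yaw),-np.sin(yaw)],[np.sin(yaw),np.cos(yaw)]])
L=lambda p:(Rm.T@(np.array(p)-M[:,2])).round(1)
for n,a in [('bar hole',(284,233,32)),('pointer',(238,386,30)),('mark',(229,353,30)),('screw',(417,470,12)),('wing far end top',(344,527,96)),('wing near end',(354,412,96)),('wing near end bottom',(354,410,74))]:
    print(n,P(*a).round(1),L(P(*a)))
k=M[:,2]+Rm@[-20,-65];print('knob nominal',k,'w3 px',(np.subtract(proj(c,[*k,96]),(170,0))*2.4))
h=lambda x,y:(232+x/2.5,y/2.5)
p,e=tri(c,f(690,165),b,h(424,104));print('leafhole?',p,e,L(p[:2]))
p,e=tri(c,f(744,350),b,h(500,222));print('leaf top corner',p,e,L(p[:2]))
p,e=tri(c,f(344,527),b,h(257,462));print('wing end',p,e,L(p[:2]))
E
```

```text
centre [516.5 193.9] scale 0.9854208335538214 yaw 18.48834214556958
bar hole [468.2 195.7] [-45.2  17. ]
pointer [466.3 130.8] [-67.6 -43.9]
mark [459.2 143.1] [-70.4 -30. ]
screw [553.6 113.7] [  9.8 -87.8]
wing far end top [520.9 108. ] [-23.1 -82.9]
wing near end [511.8 148.7] [-18.8 -41.4]
wing near end bottom [513.1 144.8] [-18.8 -45.5]
knob nominal [518.10365618 125.92040452] w3 px [351.69663977 478.66617746]
leafhole? [571.68285782 244.0329522  137.67277304] 1.136279425908476 [68.3 30. ]
leaf top corner [594.17970735 205.48304232 159.68053911] 0.21991479864995267 [ 77.4 -13.7]
wing end [520.49200497 108.17336875  96.94875036] 0.6460270737275221 [-23.4 -82.6]
```

```bash

python3 -m creep '[[0.5,[0,0,-1],-0.5],[0.5,[-0.02,-0.02,-2.2],-0.5],[0.5,[-0.02,-0.02,-3.2],-0.5],[0.5,[-0.02,-0.02,-3.5],-0.5],[0.5,[-0.02,-0.02,-3.5],-0.5],[0,[-0.02,-0.02,-3.5],-0.5],[0,[-0.02,-0.02,-3.5],-0.5],[0,[-0.02,-0.02,-3.5],-0.5],[0,[-0.02,-0.02,-3.5],-0.5]]' 30
```

```text
time_s: 2.62
eef_pos: [517.0, 127.5, 66.8]
tool_rot: [0.0, 0.626, 0.78, 0.0]
force: [-0.8, -1.0, -1.1]
gripper_width: -0.4
grasp_force: 0.0
```

```bash

python3 - <<'E'
from h import *
print(env.get_state()['gripper_width'],env.get_state()['grasp_force'])
save('wrist','w4.png',(140,0,500,400),1.5);save('scene','a4.png',(250,130,450,310),3)
A=cv2.imread('pics/w4.png');B=cv2.imread('pics/a4.png')
B=cv2.resize(B,(260,234)) if 0 else cv2.imread('pics/raw_a4.png')[140:300,255:395]
B=cv2.resize(B,None,fx=1.8,fy=1.8);A=cv2.resize(A,(540,600))[:,:]
C=np.zeros((600,540+B.shape[1],3),np.uint8);C[:,:540]=A;C[:B.shape[0],540:]=B;cv2.imwrite('pics/m4.png',C);print(C.shape)
E
```

```text
-0.3524478929233986 0.0
(600, 792, 3)
```

View pics/m4.png

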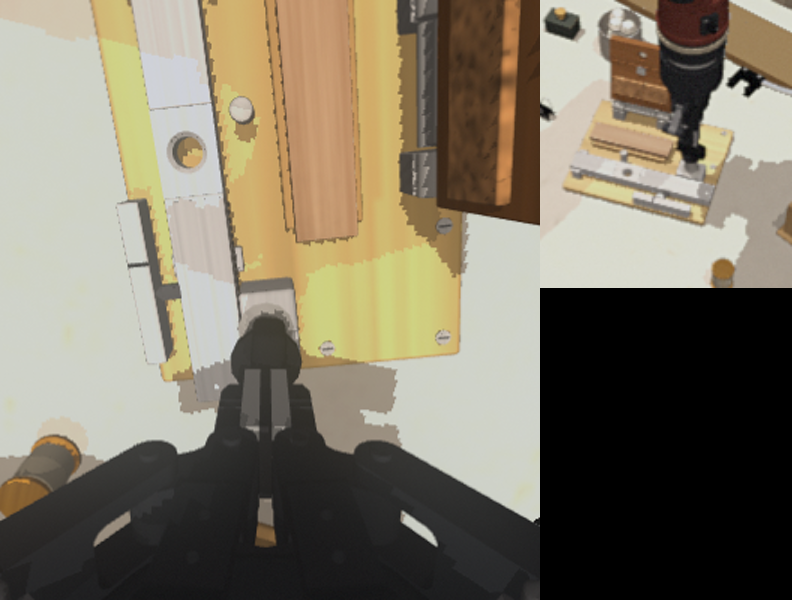

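```bash
python3 - <<'E'
from h import *
s=env.get_state();c=cam('wrist',s);Rt=R(s['tool_rot']);t=np.array(s['eef_pos'])
g=lambda P:((proj(c,P)-(140,0))*1.5).round()
print('tcp',g(t),'hold',g(t-Rt[:,2]*18.7))
for y in(-20,0,20):
  for z in(74,96):
    p=np.array([517.3,127,z])+Rt[:,0]*y;p[2]=z;print(y,z,g(p))
for sgn in(-11,11):
  for w in(-6,6): print('pad',sgn,w,g(t+Rt[:,0]*sgn+Rt[:,1]*w),g(t+Rt[:,0]*sgn+Rt[:,1]*w-Rt[:,2]*37))
E
```

```text
tcp [266. 353.] hold [266. 373.]
-20 74 [267. 407.]
-20 96 [267. 439.]
0 74 [267. 362.]
0 96 [267. 389.]
20 74 [267. 313.]
20 96 [267. 335.]
pad -11 -6 [251. 377.] [248. 428.]
pad -11 6 [281. 377.] [284. 428.]
pad 11 -6 [251. 327.] [247. 368.]
pad 11 6 [281. 327.] [285. 368.]
```

```bash
python3 - <<'E'
from h import *
m=cv2.imread('pics/raw_w4.png')[190:310,240:400];m=cv2.convertScaleAbs(m,alpha=1.8,beta=20)
A=cv2.resize(m,None,fx=4,fy=4,interpolation=cv2.INTER_CUBIC)
cv2.imwrite('pics/z4.png',A);print(A.shape)
E
```

```text
(480, 640, 3)
```

View pics/z4.png

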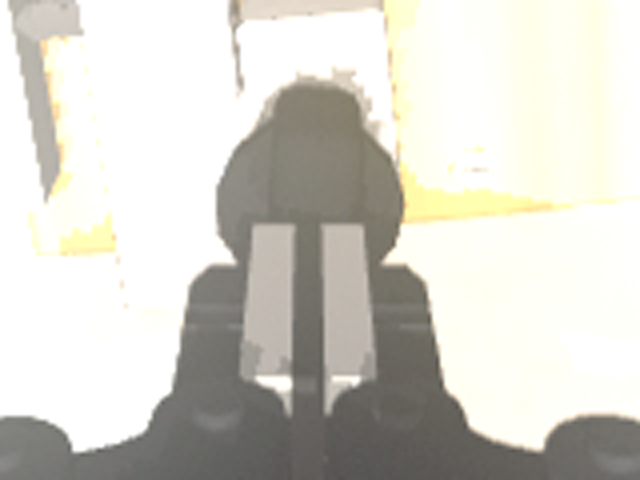

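```bash
python3 - <<'E'
from h import *
c=cam('scene')
for P in [(517,127.5,67),(517,127.5,104),(524.6+42,0,198-(-13)),(524.6-42,0,211),(524.6+42,0,250),(524.6-42,0,250),(517.5,127,96)]:print(P,proj(c,np.array(P,float)).round(1))
E
python3 -c "
import cv2
a=cv2.imread('pics/raw_a4.png')[190:250,310:370];b=cv2.imread('pics/raw_a.png')[160:230,350:420]
import numpy as np
a=cv2.convertScaleAbs(cv2.resize(a,(400,400)),alpha=2.5,beta=20);b=cv2.convertScaleAbs(cv2.resize(b,(400,400)),alpha=2.5,beta=20)
cv2.imwrite('pics/z5.png',np.hstack([a,b]))"
```

```text
(517, 127.5, 67) [338.7 226.8]
(517, 127.5, 104) [338.9 217.4]
(566.6, 0, 211) [403.2 199.3]
(482.6, 0, 211) [382.  225.8]
(566.6, 0, 250) [405.3 187.2]
(482.6, 0, 250) [383.6 214. ]
(517.5, 127, 96) [339.2 219.4]
```

View pics/z5.png

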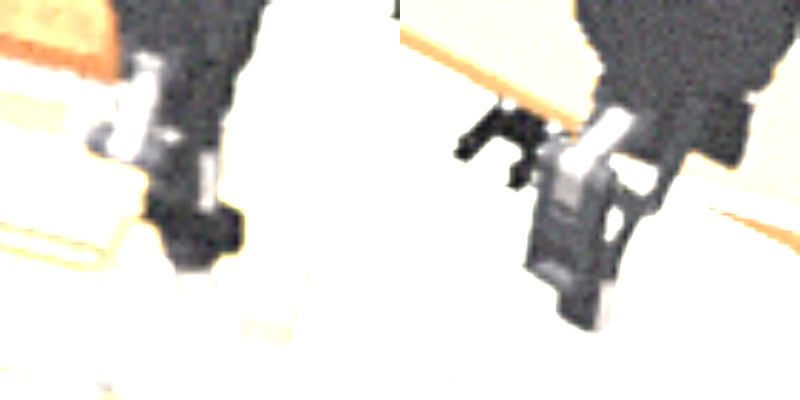

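Both views show the real fingertips about 30–35 mm short of the reported TCP, so the fingers closed above the wing. I'll confirm this with a gentle touch on the wing top at z 96.

```bash
for i in 1; do 
python3 -m creep '[[0,[0,0,-0.07],0],[0,[0,0,-0.1],0]]'|grep -E 'eef|force' ; done; python3 -m creep '[[0,[0,0,-0.05],0],[0,[0,0,-0.1],0]]'|grep -E 'eef|force'
```

```text
eef_pos: [516.8, 127.5, 63.4]
force: [0.3, -0.8, -0.4]
grasp_force: 0.0
eef_pos: [517.2, 127.6, 62.1]
force: [-9.6, -1.5, 32.1]
grasp_force: 16.3
```

Contact came at TCP z of about 62.5 against a wing top at 96, so the real tips sit about 33.5 mm behind the TCP. I'll use that offset from here.

```bash

python3 -m creep '[[0,[0,0,0.4],0],[0.45,[0,0,0.4],0],[0.45,[0,0,0.4],0],[0.45,[0,0,0.2],0],[0.45,[0,0,-0.2],0],[0.45,[0,0,-0.5],0],[0.45,[0,0,-0.5],0],[0,[0,0,-0.5],0],[0,[0,0,-0.5],0],[0,[0,0,-0.5],0],[0,[0,0,-0.5],0]]' 30
```

```text
time_s: 4.6
eef_pos: [517.2, 127.6, 45.9]
tool_rot: [0.0, 0.626, 0.78, 0.0]
force: [0.0, 0.7, 1.6]
gripper_width: 11.2
grasp_force: 35.6
```

```bash

python3 -m creep '[[0,[0,0,0],-1],[0,[0,0,0],-2],[0,[0,0,0],-3],[0,[0,0,0],-4],[0,[0,0,0],-5],[0,[0,0,0],-6],[0,[0,0,0],-7],[0,[0,0,0],-7.6],[0,[0,0,0],-7.6]]' 
python3 - <<'E'
from h import *
print(env.get_state()['q'].round(2),env.get_state()['ft_torque'])
np.save('s5.npy',env.get_state(),allow_pickle=True);save('wrist','w5.png');save('scene','a5.png')
c=cam('wrist');k=proj(c,np.array([460.,143,30]));print(k)
a=cv2.imread('pics/raw_w5.png')
cv2.imwrite('pics/v5.png',cv2.resize(a,(800,500)))
E
```

```text
time_s: 5.72
eef_pos: [518.8, 126.9, 46.0]
tool_rot: [0.001, 0.974, 0.228, 0.001]
force: [4.8, -1.7, -4.4]
gripper_width: 10.7
grasp_force: 35.0
[ 0.1   0.44 -0.37  0.76 -0.    2.79] [-0.43994905 -1.26845189 -0.06456391]
[257.95974395 285.69828196]
```

```bash

python3 -m creep '[[0.4,[0,0,0],0],[0.4,[0,0,0],0],[0.4,[0,0,0.5],0],[0.4,[0,0,1.8],0],[0.4,[-0.5,-0.2,3.6],1],[0.4,[-1.4,-0.5,3.9],2],[0.4,[-1.4,-0.5,3.9],3],[0.4,[-1.4,-0.5,3.9],4],[0.4,[-1.4,-0.5,3.9],5],[0.4,[-1.4,-0.5,3.9],6],[0.4,[-1.4,-0.5,3.9],7],[0.4,[-1.4,-0.5,3.9],8.2],[0.4,[-1.4,-0.5,3.9],8.2],[0.4,[-1.4,-0.5,3.9],8.2]]'
cat > rect.py <<'E'
from h import *
s=env.get_state();c=cam('wrist',s);np.save('s6.npy',s,allow_pickle=True);save('wrist','w6.png')
im=cv2.imread('pics/raw_w6.png')
C=np.array([516.5,193.9]);y=np.radians(18.49);Rm=np.array([[np.cos(y),-np.sin(y)],[np.sin(y),np.cos(y)]])
def rect(im,c,z,xs,ys):
    mp=np.array([[proj(c,[*(C+Rm@[a,b]),z]) for a in xs] for b in ys]).astype(np.float32)
    return cv2.remap(im,mp,None,cv2.INTER_LINEAR)
if __name__=='__main__':
    xs=np.arange(-82,-54,2.);ys=np.arange(-22,-46,-1.)
    g=cv2.cvtColor(rect(im,c,30,xs,ys),cv2.COLOR_BGR2GRAY)
    print(s['eef_pos'],'x',xs.astype(int))
    for b,r in zip(ys,g):print(int(b),r)
    sat=cv2.cvtColor(rect(im,c,32,np.arange(-54,-34,1.5),np.arange(42,16,-1.5)),cv2.COLOR_BGR2HSV)[:,:,1]
    for b,r in zip(np.arange(42,16,-1.5),sat):print(b,r)
E
python3 rect.py
```

```text
time_s: 7.58
eef_pos: [474.9, 112.5, 163.1]
tool_rot: [0.0, 0.586, 0.811, 0.0]
force: [-0.8, -1.0, 0.1]
gripper_width: 34.4
grasp_force: 0.0
[474.93049388 112.54553113 163.09344974] x [-82 -80 -78 -76 -74 -72 -70 -68 -66 -64 -62 -60 -58 -56]
-22 [217 214 218 217 216 210 182 203 208 193 191 173 199 205]
-23 [217 213 218 218 218 210 156 196 203 194 191 170 199 204]
-24 [217 213 217 218 218 210 131 195 195 194 191 173 200 204]
-25 [217 213 217 218 218 211 160 203 195 194 191 175 200 203]
-26 [217 212 218 218 217 211 180 207 195 193 171 159 201 203]
-27 [217 212 217 218 218 211 182 199 145 141 131 123 201 203]
-28 [217 185 190 190 191 185 184 153 112 111 107 105 178 208]
-29 [217 126 119 118 118 117 147 116 111 106 103 102 165 209]
-30 [217 120 104 104 103 101 110 110 110 103 102 102 170 209]
-31 [217 185 201 201 201 194 109 109 109 108 106 101 174 216]
-32 [217 211 217 217 218 213 151 109 109 109 108 107 173 217]
-33 [217 213 217 218 218 212 135 111 108 108 107 108 173 217]
-34 [217 213 218 218 217 213 132 123 113 113 113 112 191 217]
-35 [217 214 217 218 217 213 175 154 145 142 146 141
[... 909 characters left out ...]
8 23 23 24 20]
33.0 [  2  25  65 107 108 108 107 107  63  26  26  24  24  22]
31.5 [  9  35 101 107 109 108 108 107  97  36  27  25  24  21]
30.0 [ 18  61 106 107 115 118 110 108 108  58  28  25  23  21]
28.5 [ 21  66 106 123 121 123 123 123 110  68  27  25  24  21]
27.0 [ 22  56 117 123 122 122 122 123 112  49  25  25  22  21]
25.5 [ 22  25  94 122 123 122 121 123 115  31  26  24  23  21]
24.0 [ 21  24  38  92 120 122 124 112  51  26  25  23  24  21]
22.5 [21 23 24 29 42 64 67 33 26 24 24 24 23 22]
21.0 [21 23 23 23 25 24 25 25 23 22 24 24 24 22]
19.5 [22 23 23 24 21 23 24 23 23 22 24 24 23 20]
18.0 [21 24 23 23 22 23 24 23 23 23 24 23 21 20]
16.5 [22 24 24 23 22 23 24 24 24 23 24 25 24 22]
```

```bash

python3 -m creep '[[0.4,[0.7,0.25,0],-1],[0.4,[1.4,0.5,0],-2],[0.4,[1.4,0.5,-0.5],-3],[0.4,[1.4,0.5,-1],-4],[0.4,[1.4,0.5,-1.5],-5],[0.4,[1.4,0.5,-1.5],-6],[0.4,[1.4,0.5,-1.5],-7],[0.4,[1.4,0.5,-1.8],-8.2],[0.4,[1.4,0.5,-2.2],-8.2],[0.4,[1.4,0.5,-3.5],-8.2],[0.4,[1.4,0.5,-3.9],-8.2],[0.4,[1.4,0.5,-3.9],-8.2],[0,[1.4,0.5,-3.9],-8.2],[0,[1.4,0.5,-3.9],-8.2],[0,[1.4,0.5,-3.9],-8.2],[0,[1.4,0.5,-3.9],-8.7],[0,[1.4,0.5,-3.9],-9.1],[0,[1.4,0.5,-3.9],-9.1]]' 30
python3 -m creep '[[0.4,[0,0,0],0],[0.4,[0,0,0],0],[0.4,[0,0,0.5],0],[0.4,[0,0,1.8],0],[0.4,[-0.5,-0.2,3.6],1],[0.4,[-1.4,-0.5,3.9],2],[0.4,[-1.4,-0.5,3.9],3],[0.4,[-1.4,-0.5,3.9],4],[0.4,[-1.4,-0.5,3.9],5],[0.4,[-1.4,-0.5,3.9],6],[0.4,[-1.4,-0.5,3.9],7],[0.4,[-1.4,-0.5,3.9],8],[0.4,[-1.4,-0.5,3.9],9.1],[0.4,[-1.4,-0.5,3.9],9.1],[0.4,[-1.4,-0.5,3.9],9.1]]'
python3 rect.py
```

```text
time_s: 9.88
eef_pos: [518.3, 126.7, 46.9]
tool_rot: [0.001, 0.988, 0.151, 0.001]
force: [2.5, -5.2, 1.6]
gripper_width: 10.8
grasp_force: 33.1
time_s: 11.75
eef_pos: [475.0, 112.6, 163.1]
tool_rot: [0.0, 0.586, 0.81, 0.0]
force: [0.1, -0.0, -0.2]
gripper_width: 34.5
grasp_force: 0.0
[475.0053175  112.5996478  163.11600927] x [-82 -80 -78 -76 -74 -72 -70 -68 -66 -64 -62 -60 -58 -56]
-22 [208 213 217 216 215 209 174 203 196 194 192 181 202 205]
-23 [206 214 218 217 217 209 148 195 195 193 191 180 202 205]
-24 [213 215 218 217 217 209 129 193 195 193 191 181 202 205]
-25 [217 214 218 218 218 209 155 202 183 175 173 165 202 205]
-26 [217 213 218 218 217 209 172 173 131 135 132 129 176 205]
-27 [217 213 218 218 218 209 173 125 104 113 106 104 137 205]
-28 [217 212 218 218 217 192 146 108 108 110 102 102 148 206]
-29 [217 144 139 138 138 120 109 110 110 105 102 102 156 207]
-30 [217 127 106 106 106 104 112 110 109 102 102 102 162 208]
-31 [217 182 202 201 201 192 123 111 109 107 107 100 167 216]
-32 [217 208 217 217 217 211 129 130 109 109 108 106 168 218]
-33 [217 212 217 217 217 211 168
[... 1053 characters left out ...]
101  46  28  27  23  22  20]
33.0 [ 12  35 102 107 108 107 106 107 100  42  27  24  21  21]
31.5 [ 17  62 108 107 108 107 119 108 108  58  27  25  21  21]
30.0 [ 19  61 109 122 121 119 123 118 107  61  27  24  21  21]
28.5 [ 18  46 119 123 122 122 123 120 115  54  27  25  23  21]
27.0 [ 22  27  82 121 121 120 124 123 117  37  25  24  21  21]
25.5 [ 21  24  32  95 120 122 124 109  40  24  25  25  23  21]
24.0 [22 23 25 27 47 61 55 43 25 23 24 23 23 21]
22.5 [21 23 23 24 23 24 24 25 23 22 24 23 23 22]
21.0 [21 23 23 23 21 23 23 23 23 22 24 24 24 21]
19.5 [22 23 23 23 21 24 24 23 23 24 24 23 23 20]
18.0 [23 23 23 23 21 24 24 24 23 23 24 24 23 21]
16.5 [21 23 25 23 21 24 25 24 24 23 25 25 23 21]
```

```bash

python3 -m creep '[[0,[0.3,0.5,0.4],0],[0,[1.6,2,0.4],0],[0,[3,3.4,0.4],0],[0,[4.4,4.8,0.4],0],[0,[4.4,4.8,0.4],0],[0,[4.4,4.8,-0.5],0],[0,[4.4,4.8,-1.5],0],[0,[4.4,4.8,-2.05],0],[0,[4.4,4.8,-2.05],0],[0,[4.4,4.8,-2.05],0]]'
python3 -m creep '[[0,[-0.5,-0.16,-0.08],0],[0,[-0.95,-0.32,-0.17],0],[0,[-1.5,-0.5,-0.24],0],[0,[-1.99,-0.67,-0.33],0],[0,[-2.4,-0.8,-0.5],0],[0,[-2.75,-0.92,-0.73],0],[0,[-3.07,-1.03,-1.02],0],[0,[-3.37,-1.13,-1.37],0],[0,[-3.56,-1.19,-1.68],0],[0,[-3.73,-1.25,-2.0],0],[0,[-3.82,-1.28,-2.3],0],[0,[-3.82,-1.28,-2.3],0]]'
```

```text
time_s: 13.05
eef_pos: [607.5, 256.6, 102.4]
tool_rot: [0.001, 0.584, 0.811, 0.001]
force: [-1.2, -0.3, 0.7]
gripper_width: 0.1
grasp_force: 0.0
time_s: 14.55
eef_pos: [491.7, 217.9, 31.4]
tool_rot: [-0.0, 0.584, 0.812, -0.001]
force: [-0.3, -0.5, -0.2]
gripper_width: -0.3
grasp_force: 0.0
```

```bash

python3 -m creep '[[0,[-0.05,-0.02,-0.15],0],[0,[-0.08,-0.03,-0.3],0],[0,[-0.1,-0.03,-0.42],0],[0,[-0.1,-0.03,-0.42],0]]' | grep -E 'eef|^force'
python3 -m creep '[[0,[0,0,-0.05],0],[0,[0,0,-0.1],0]]' | grep -E 'eef|^force'
```

```text
eef_pos: [489.0, 217.1, 19.2]
force: [0.7, -0.0, 0.6]
eef_pos: [489.3, 217.2, 16.6]
force: [-2.5, -0.1, 3.7]
```

```bash

python3 -m creep '[[0.6,[0,0,1.5],0],[0.6,[-0.4,-0.15,3],0],[0.6,[-0.8,-0.3,4.5],0],[0.6,[-0.8,-0.3,5.1],0],[0.6,[-0.8,-0.3,5.1],0],[0.6,[-0.8,-0.3,5.1],0]]' | grep -E 'eef|^force'
python3 -c "
from h import *
np.save('sA.npy',env.get_state(),allow_pickle=True);save('wrist','A.png')"
python3 -m creep '[[0.6,[0.6,-1.8,0],-0.5],[0.6,[1.3,-3.6,0],-1],[0.6,[2,-5.5,0],-1.5],[0.6,[2.6,-7.2,0],-1.8],[0.6,[2.7,-8.4,0],-1.8],[0.6,[2.7,-8.4,0],-1.8],[0.6,[2.7,-8.4,0],-1.8]]' | grep -E 'eef|^force|time'
python3 -c "
from h import *
np.save('sB.npy',env.get_state(),allow_pickle=True);save('wrist','B.png')"
python3 -m creep '[[0.6,[-0.7,0.5,0],0],[0.6,[-1.3,0.9,0],0],[0.6,[-1.3,0.9,0],0],[0.6,[-1.3,0.9,0],0]]' | grep -E 'eef|^force'
python3 -c "
from h import *
np.save('sC.npy',env.get_state(),allow_pickle=True);save('wrist','C.png')
f=lambda n,p,w,h,s:cv2.resize(cv2.imread('pics/raw_%s.png'%n)[int(p[1]-h/2/s):int(p[1]+h/2/s),int(p[0]-w/2/s):int(p[0]+w/2/s)],(w,h),interpolation=cv2.INTER_CUBIC)
P={}
for n,Q in(('A',(464,208,50)),('B',(545,-45,100)),('C',(545,-45,100))):
    s=np.load('s%s.npy'%n,allow_pickle=True).item();P[n]=proj(cam('wrist',s),np.array(Q,float)).round().astype(int)
print(P)
a=f('A',(P['A'][0]+20,P['A'][1]),400,600,3)
b=f('B',P['B'],400,300,4);c=f('C',P['C'],400,300,4)
cv2.imwrite('pics/mont.png',np.hstack([a,np.vstack([b,c])]))
"
```

```text
eef_pos: [464.9, 208.1, 168.5]
force: [0.3, -0.7, -0.8]
time_s: 16.98
eef_pos: [545.7, -43.3, 168.5]
force: [-1.1, -0.3, 0.0]
eef_pos: [507.9, -16.4, 169.7]
force: [0.4, 0.5, -0.3]
{'A': array([316, 184]), 'B': array([316, 202]), 'C': array([361, 233])}
```

View pics/mont.png

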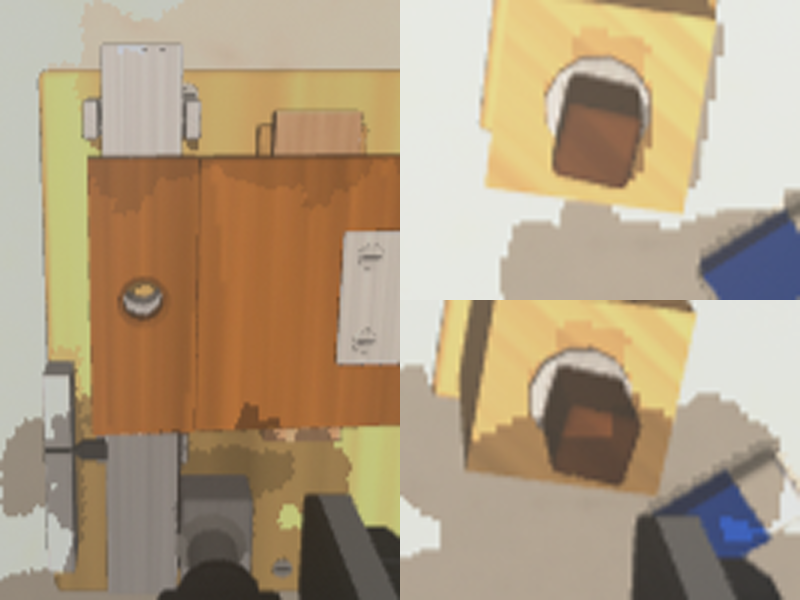

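The montage shows three things:
- **Leaf:** shut down to the plunger, with its hole at (142,299). The mark and pointer line up at about (60–90,450).
- **Pin in view B:** the grip's top face has corners (567,100), (640,115), (628,187) and (553,172), with the collar ring centred near (599,105).
- **Pin in view C:** the top face has bottom corners (553,469) and (621,486).

```bash
python3 - <<'E'
from h import *
S={n:cam('wrist',np.load('s%s.npy'%n,allow_pickle=True).item()) for n in'ABC'}
fa=lambda x,y:(336-66.67+x/3,84+y/3)
fb=lambda x,y:(266+(x-400)/4,164+y/4)
fc=lambda x,y:(311+(x-400)/4,195+(y-300)/4)
for u,v in [((553,172),(553,469)),((628,187),(621,486))]:print(tri(S['B'],fb(*u),S['C'],fc(*v)))
q=[onz(S['B'],fb(*u),102)[:2] for u in((567,100),(640,115),(628,187),(553,172))]
print(np.round(q,1),'centre',np.mean(q,0).round(1),'angle',np.degrees(np.arctan2(*(q[1]-q[0])[::-1])),np.degrees(np.arctan2(*(q[2]-q[3])[::-1])))
print('collar B z74',onz(S['B'],fb(599,105),74),'C',onz(S['C'],fc(584,398),74))
print('stand top edge',onz(S['B'],fb(485,187),70),onz(S['B'],fb(683,212),70))
print('leaf hole',onz(S['A'],fa(142,299),51),onz(S['A'],fa(142,299),44))
m=[onz(S['A'],fa(*p),51)[:2] for p in((88,157),(92,430))];print('leaf free edge',m)
print(env.get_state()['eef_pos'])
E
```

```text
(array([535.25910373, -48.36610033, 101.7010309 ]), np.float64(0.09440852014561192))
(array([550.22345513, -52.37773829, 100.21758633]), np.float64(0.8566526212196677))
[[538.1 -33.2]
 [552.6 -36.2]
 [550.4 -51.4]
 [535.2 -48.3]] centre [544.1 -42.3] angle -11.530909134990036 -11.427616466494841
collar B z74 [544.35745834 -42.08580075  74.        ] C [544.90456657 -43.01237899  74.        ]
stand top edge [518.36429611 -62.97791393  70.        ] [563.92573961 -68.67063398  70.        ]
leaf hole [464.05445091 209.0545459   51.        ] [464.62717326 207.32152999  44.        ]
leaf free edge [array([434.37194572, 246.04699376]), array([462.56102692, 161.15903542])]
[507.99268877 -16.65695273 169.5860468 ]
```

```bash

python3 -m creep '[[0.6,[0.6,-0.4,-0.5],-0.6],[0.6,[1.21,-0.85,-1.5],-1.18],[0.6,[1.21,-0.85,-2.3],-1.18],[0.6,[1.21,-0.85,-3.2],-1.18],[0.6,[1.21,-0.85,-4],-1.18],[0.6,[1.21,-0.85,-4.22],-1.18],[0.6,[1.21,-0.85,-4.22],-1.18],[0,[1.21,-0.85,-4.22],-1.18],[0,[1.21,-0.85,-4.22],-1.18],[0,[1.21,-0.85,-4.22],-1.18],[0,[1.21,-0.85,-4.22],-1.18]]' 60
```

```text
time_s: 18.95
eef_pos: [544.4, -42.5, 43.9]
tool_rot: [0.001, 0.773, 0.634, 0.001]
force: [-0.3, -1.1, 5.7]
gripper_width: 15.0
grasp_force: 58.8
```

```bash

python3 -m creep '[[0,[0,0,0.3],0],[0,[0,0,0.8],0],[0,[0,0,1.6],0],[0,[0,0,2.9],0],[0,[-0.5,1.6,2.9],0],[0,[-1,3.2,2.9],0],[0,[-1.6,5,2.9],0],[0,[-2.2,6.8,2.9],0],[0,[-2.67,8.36,2.6],0],[0,[-2.67,8.36,2],0],[0,[-2.67,8.36,1.4],0],[0,[-2.67,8.36,1.4],0],[0,[-2.67,8.36,1.4],0]]'
python3 - <<'E'
from h import *
s=env.get_state();c=cam('wrist',s);save('wrist','D.png');np.save('sD.npy',s,allow_pickle=True)
t=np.array(s['eef_pos']);print(t,proj(c,[464.2,208.5,51]),[proj(c,t+[0,0,z]) for z in(-3,26,54)])
E
```

```text
time_s: 20.58
eef_pos: [464.0, 208.5, 86.0]
tool_rot: [0.0, 0.773, 0.634, 0.0]
force: [0.5, 0.0, -1.1]
gripper_width: 14.8
grasp_force: 58.8
[464.01360895 208.52749003  85.96969198] [317.3023914  214.69588579] [array([317.1587946 , 232.77750016]), array([317.30867894, 254.90050073]), array([317.50987969, 284.59063485])]
```

```bash
python3 - <<'E'
from h import *
m=cv2.cvtColor(cv2.imread('pics/raw_D.png'),cv2.COLOR_BGR2HSV)
print(list(range(298,338,2)))
for r in range(200,262,3):print(r,m[r,298:338:2,1],m[r,298:338:2,2])
E
```

```text
[298, 300, 302, 304, 306, 308, 310, 312, 314, 316, 318, 320, 322, 324, 326, 328, 330, 332, 334, 336]
200 [155 157 158 156 160 162 160 158 163 159 164 160 163 163 162 166 168 168
 171 163] [153 151 150 150 155 156 151 147 144 146 145 143 141 139 137 134 147 149
 152 122]
203 [161 164 164 161 164 163 163 160 160 159 160 164 162 160 164 167 168 169
 170 167] [174 171 169 168 163 156 155 150 145 138 140 145 142 140 138 151 150 151
 153 157]
206 [161 162 163 166 163 165 159 150 125 128 131 137 160 162 165 168 168 169
 169 170] [174 173 172 169 167 165 143 122 122 126 183 170 132 142 156 155 152 149
 151 153]
209 [161 161 164 164 163 148  65  42  60  55  47  36  32  96 164 167 167 169
 171 168] [171 174 173 171 160 122  94  90  98 107 109 107 104 148 134 156 153 151
 149 150]
212 [160 159 161 164 149  82  32  39  39  36  31  33  27  25 161 164 167 168
 172 169] [166 170 174 171 128 118 111  91  91 105 106 108 161 174 139 138 156 153
 150 149]
215 [157 160 164 164 149  91  31  26  29  26  27  26  26  98 163 166 168 170
 172 173] [162 166 170 173 130  90 117 165 131 176 178 177 176 101 136 1
[... 1765 characters left out ...]
58 56 53 47 64 73 38] [ 60  57  89  72  74  85  83  82  82  81  94  97  97  97  91  91 114  56
  49  80]
251 [ 35  40  70  73  94  94  99  97  98 100 102 102 108 109 108 117 109  78
  68  44] [58 57 62 63 68 68 67 66 65 64 65 65 64 63 64 63 61 49 49 64]
254 [ 36  37  71  88  90  91  95  97 100 101 100 104 102 108 109 117 109  88
  69  61] [56 55 61 67 68 67 67 66 64 63 64 64 65 64 63 63 61 52 48 50]
257 [ 32  38  84  88  78  91  91  97  94 100 100 104 108 112 111 109 109  94
  61  69] [55 53 64 67 62 67 67 66 65 64 64 64 64 64 62 63 61 54 46 48]
260 [ 33  34  72  79  86  93  93  93  96 104 100 101 105 113 109 115 117 107
  61  65] [54 52 60 61 65 66 66 66 64 64 64 63 63 63 63 62 61 57 46 47]
```

```bash

python3 -m creep '[[0,[-0.01,0.015,-0.4],0],[0,[-0.01,0.015,-0.8],0],[0,[-0.01,0.015,-1.1],0],[0,[-0.01,0.015,-1.3],0],[0,[-0.01,0.015,-1.3],0]]'|grep -E 'eef|^force|width'
python3 -m creep '[[0,[0,0,-0.1],0],[0,[0,0,-0.2],0],[0,[0,0,-0.2],0]]'|grep -E 'eef|^force|width'
```

```text
eef_pos: [462.9, 208.9, 45.4]
force: [-0.7, -0.4, -0.2]
gripper_width: 14.8
eef_pos: [463.1, 208.9, 39.8]
force: [-0.1, 1.0, -0.4]
gripper_width: 15.2
```

```bash

python3 -m creep '[[0,[0,0,-0.1],0],[0,[0,0,-0.2],0],[0,[0,0,-0.2],0]]'|grep -E 'eef|^force|width'
```

```text
eef_pos: [462.9, 208.9, 33.6]
force: [-0.4, 0.7, -0.9]
gripper_width: 15.0
```

```bash

python3 -m creep '[[0,[0,0,-0.1],0],[0,[0,0,-0.2],0],[0,[0,0,-0.3],0],[0,[0,0,-0.3],0]]'|grep -E 'eef|^force|width'
python3 -m creep '[[0,[0,0,-0.1],0],[0,[0,0,-0.17],0],[0,[0,0,-0.17],0]]'|grep -E 'eef|^force|width'
```

```text
eef_pos: [463.1, 208.9, 24.7]
force: [0.2, -0.3, 0.3]
gripper_width: 14.7
eef_pos: [462.9, 208.9, 19.7]
force: [-0.9, -1.2, 2.3]
gripper_width: 14.8
```

```bash

python3 -m creep '[[0,[0,0,-0.04],0],[0,[0,0,-0.04],0]]'|grep -E 'eef|^force'
python3 -m creep '[[0,[0,0,-0.04],0],[0,[0,0,-0.04],0]]'|grep -E 'eef|^force'
python3 -m creep '[[0,[0,0,-0.03],0],[0,[0,0,-0.03],0]]'|grep -E 'eef|^force'
```

```text
eef_pos: [463.1, 208.9, 18.6]
force: [-0.4, -0.7, 3.7]
eef_pos: [463.2, 209.0, 17.8]
force: [-4.8, -1.9, 9.5]
eef_pos: [463.2, 209.0, 17.5]
force: [-7.3, -1.7, 19.9]
```

```bash

python3 -m creep '[[0,[0,0,0],0],[0,[0,0,0],0],[0,[0,0,0],0],[0,[0,0,0],0]]'
python3 -c "
from station import env
print(env.job_done())"
```

```text
time_s: 24.12
eef_pos: [463.2, 209.0, 17.5]
tool_rot: [0.0, 0.773, 0.634, 0.0]
force: [-7.9, -2.7, 18.9]
gripper_width: 14.7
grasp_force: 61.8
the job is handed in; nothing more can be done
None
```

I handed the job in at 24.1 s: the pointer is within about 0.5 mm of the mark, the leaf is shut, and the pin is in with the arm still holding it down at about 19 N; the shut leaf and seated collar are judged from the height and force readings, not from a final picture.

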